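Run the larger ball leads out of their feeder into the counting tray

TASK

Push the empty white tray along the counter, without picking it up, until it stands under the outlet of the feeder that holds the larger ball leads. Then press that feeder's paddle all the way down and keep it down until all three of its leads have rolled into the tray, and let go so that the gate drops shut. Do not touch the leads themselves, keep the smaller leads' gate shut, and leave everything else where it is.

Things in the scene. Friction and masses are not known exactly. Their poses are not given: they have to be found in the camera images.
- tray: Loose open white plastic tray, 180 (x) x 130 (y) x 40 mm high, walls and floor 4 mm, about 0.3 kg, empty. Origin at the centre of its underside, z up, x roughly along the feeders' +x. It starts on the counter in front of the base plate, between the two outlets; friction on the counter is about 0.6.
- base: Dark steel base plate, fixed, 195 (x) x 500 (y) x 6 mm, carrying both feeders side by side with outlets 220 to 280 mm apart (either may be the left one). Origin under its centre, +x away from the robot. Its front edge lies 95 mm in front of the origin, about 30 mm behind the outlet lips, and stops the tray.
- large_feeder: Fixed gravity feeder, three 34 mm ball leads queueing in its open trough (39 mm wide inside). Origin on the counter under the trough; +x up the trough (away from the robot), +y left, z up. The trough falls 14 degrees to -x: outlet lip x = -125, gate x = -70 (its guides 172 mm high), back end x = 88, 148 mm high. At x = -81, y = -65 a forked post 150 mm high carries the rocker.
- large_mouth (a point): Middle of the outlet lip of the feeder with the 34 mm leads: the trough floor's front edge, 62 mm above the counter, 58 mm free beneath it. A released lead lands 25 to 55 mm in front of it (towards the feeder's -x).
- large_paddle (a point): Centre of the top face of that feeder's steel press paddle, 40 (x) x 34 (y) mm, on the rocker's outer end; at rest at x = -81, y = -140 mm in the feeder frame, 165 mm above the counter, sloping 15 degrees up to -y. It goes straight down 41 mm to its stop (within 3 mm sideways): 3 N starts it, 6 N holds it down; let go, a spring lifts it again within a second.
- large_rocker (a joint): Rocker angle of that feeder, rad: 0 = at rest (gate shut, paddle up), 0.52 = paddle down on its stop, gate fully up.
- large_gate (a joint): Lift of that feeder's gate, m: 0 = shut, 0.033 = fully up; the rocker's other end lifts it. The leads pass under it from about 0.025, one after the other; the three need about 1 s.
- large_lead0_center (a point): Centre of a plain dark grey ball lead, 34 mm in diameter, 232 g, number 1 from the gate in the feeder of the 34 mm leads.
- large_lead1_center (a point): Centre of a plain dark grey ball lead, 34 mm in diameter, 232 g, number 2 from the gate in the feeder of the 34 mm leads.
- large_lead2_center (a point): Centre of a plain dark grey ball lead, 34 mm in diameter, 232 g, number 3 from the gate in the feeder of the 34 mm leads.
- small_feeder: Fixed gravity feeder, three 24 mm ball leads queueing in its open trough (29 mm wide inside). Origin on the counter under the trough; +x up the trough (away from the robot), +y left, z up. The trough falls 14 degrees to -x: outlet lip x = -125, gate x = -70 (its guides 172 mm high), back end x = 88, 148 mm high. At x = -81, y = -65 a forked post 150 mm high carries the rocker.
- small_mouth (a point): Middle of the outlet lip of the feeder with the 24 mm leads: the trough floor's front edge, 62 mm above the counter, 58 mm free beneath it. A released lead lands 25 to 55 mm in front of it (towards the feeder's -x).
- small_paddle (a point): Centre of the top face of that feeder's steel press paddle, 40 (x) x 34 (y) mm, on the rocker's outer end; at rest at x = -81, y = -140 mm in the feeder frame, 165 mm above the counter, sloping 15 degrees up to -y. It goes straight down 41 mm to its stop (within 3 mm sideways): 3 N starts it, 6 N holds it down; let go, a spring lifts it again within a second.
- small_gate (a joint): Lift of that feeder's gate, m: 0 = shut, 0.033 = fully up; the rocker's other end lifts it. Not to be opened.
- small_lead0_center (a point): Centre of a plain dark grey ball lead, 24 mm in diameter, 82 g, number 1 from the gate in the feeder of the 24 mm leads.
- small_lead1_center (a point): Centre of a plain dark grey ball lead, 24 mm in diameter, 82 g, number 2 from the gate in the feeder of the 24 mm leads.
- small_lead2_center (a point): Centre of a plain dark grey ball lead, 24 mm in diameter, 82 g, number 3 from the gate in the feeder of the 24 mm leads.
- jar: Loose closed glass jar, 40 mm wide, 55 mm high, on the base plate between the feeders; origin under its centre. Leave alone.
- reel: Loose spinning reel lying on its side, about 110 x 120 mm, 55 mm high, to the right of the tray; origin on the counter under its middle. Leave alone.
- spool: Loose spool of line lying flat, 68 mm wide, 30 mm high, to the left of the tray; origin under its centre. Leave alone.
- tape: Loose cardboard roll, 90 mm wide, 38 mm high, far right; origin under its centre. Leave alone.
- screwdriver: Loose screwdriver lying at the right front, about 200 mm long; origin under its middle. Leave alone.
- mug: Loose white mug, 80 mm wide, 90 mm high, right of the base plate; origin under its centre. Leave alone.
- carton: Loose carton 110 x 130 x 90 mm, left of the feeders; origin under its centre. Leave alone.

How it is judged:
On the way, in this order (a step that is already met when the one before it is completed fails the run):
1. the tray stands under the outlet of the feeder with the larger leads (y of large_mouth in the frame of tray between -0.05 and 0.05 m and x of large_mouth in the frame of tray between -0.045 and 0.105 m), for 0.2 s.
2. the paddle is pressed and the gate of the larger leads is up (value of joint large_gate above 0.026 m), for 0.1 s.
3. all three larger leads are in the tray (x of large_lead0_center in the frame of tray between -0.086 and 0.086 m and y of large_lead0_center in the frame of tray between -0.061 and 0.061 m and z of each of large_lead0_center, large_lead1_center, large_lead2_center in the frame of tray below 0.035 m and x of large_lead1_center in the frame of tray between -0.086 and 0.086 m and y of large_lead1_center in the frame of tray between -0.061 and 0.061 m and x of large_lead2_center in the frame of tray between -0.086 and 0.086 m and y of large_lead2_center in the frame of tray between -0.061 and 0.061 m), for 0.2 s.
At the end, for the whole second after the job is handed in: All three 34 mm leads lie still (under 0.03 m/s) inside the tray's walls, the tray stands flat on the counter, both gates are shut (within 4 mm), and the three smaller leads are still in their feeder (moved less than 20 mm) (all of step 3 and linear speed of each of large_lead0, large_lead1, large_lead2 below 0.03 m/s and value of joint each of large_gate, small_gate below 0.004 m and distance of each of small_lead0_center, small_lead1_center, small_lead2_center from where it was at the start of the episode below 0.02 m and height (world z) of tray below 0.006 m and angle between tray's own z axis and vertical below 0.08 rad); the robot touches nothing.
It fails at once if the tray is lifted or tipped instead of pushed along the counter (height (world z) of tray above 0.015 m or angle between tray's own z axis and vertical above 0.2 rad).
It fails at once if a lead is touched by the robot (contact force between any of the fingers, the arm and large_lead0 above 0.5 N or contact force between any of the fingers, the arm and large_lead1 above 0.5 N or contact force between any of the fingers, the arm and large_lead2 above 0.5 N or contact force between any of the fingers, the arm and small_lead0 above 0.5 N or contact force between any of the fingers, the arm and small_lead1 above 0.5 N or contact force between any of the fingers, the arm and small_lead2 above 0.5 N).
It fails at once if a lead is lifted out of a feeder (height (world z) of any of large_lead0_center, large_lead1_center, large_lead2_center, small_lead0_center, small_lead1_center, small_lead2_center above 0.19 m).
It fails at once if the gate of the smaller leads is opened (value of joint small_gate above 0.008 m).
It fails at once if something else on the counter is pushed more than 3 cm or knocked over (distance of any of jar, reel, spool, tape, screwdriver, mug, carton from where it was at the start of the episode above 0.03 m or angle between any of jar, reel, spool, tape, screwdriver, mug, carton's own z axis and vertical above 0.5 rad).
It also fails if it takes over 64 s, if anything falls off the work surface, if the arm or the gripper's body presses on something with over 40 N, if the wrist force passes 120 N, or if a joint passes its speed limit or range.

ROBOT

A 7-joint arm with a two-finger parallel gripper is mounted at the origin on the work surface. World frame = base frame: x ahead of the robot, y to its left, z up, the work surface at z = 0. Lengths are in m, angles in rad, forces in N, time in s.
With the tool pointing down it reaches from about 0.4 to 0.85 m from the base axis. Payload 10.4 kg.
Tool frame: the origin (TCP) lies on the front face of the gripper's body, between the roots of the fingers; the fingertips stand 73 mm ahead of it and the grasp point (between the pads) lies 54 mm ahead of it; x points along the fingers, y is the direction in which the jaws open and shut, and the axes are right-handed (so a half turn about x gives the same grasp; the last joint's range is limited). The gripper opens to 85 mm and grips with 20 to 120 N. Pads are 22 mm wide; open, the fingers measure 114 mm over their backs; the gripper's body (76 mm by 85 mm) begins 54 mm behind the grasp point. The pads swing forward as they close: fully open they stand 13 mm farther back than shut.
Start: joints at [-1.136, 0.332, -0.065, 1.46, 0.022, 1.35, -0.088], TCP at [0.276, 0.561, 0.304] pointing down, gripper open.
Joint ranges: [-2.6, 2.6], [-0.5, 2.12], [-1.47, 1.34], [0.16, 2.42], [-1.27, 4.41], [0.06, 2.06], [-2.6, 2.6]. Speed limits (rad/s): [2.22, 2.22, 2.79, 2.79, 3.14, 3.14, 3.14].

INTERFACE

Orientations are given as a unit quaternion [x, y, z, w].
In Python, from workcell import manip gives the robot as it stands. The module is installed in compiled form; this text tells all that it offers.
- The arm moves only by the tool arm_command, never from a script. Its argument "moves" is a list that holds one entry, the list of rows, each a list of 5 numbers: the closure, from 0 (fully open) to 1 (shut), then the shift along the tool's x, y, z in units of 25 mm (1.0 is 25 mm), then the turn about the tool's x in degrees. A call has 1 to 12 rows; each row shifts and turns the commanded pose from where the row before left it, along the tool's axes as they then stand; what a row does not reach is not made up. A row lasts 1/12 s, in which the tool goes at most 41.7 mm and 7.16 degrees, less where a joint would pass 70% of its speed; a pose out of reach is approached as far as the arm can. A call is refused whole if a number of a shift passes 1 or a number of a turn 7.16, either way. A call with a gripper value outside its range is refused whole. The fingers move at their own pace and stop on an object; "force" is the grip in N (left out, the last holds). Time passes only in rows, so rows that do not move let the fingers close. It gives the time, the measured TCP pose, the force and the opening at its end, in the units of the state.
- manip.get_obs(): the state, without advancing time (a new reading comes with each control period).
- manip.camera(name): name is "scene" or "top" or "wrist"; returns the picture (420x560x3 uint8, red, green, blue); there is no depth.
- manip.camera_info(name): a dict with "vfov" (degrees; the focal length in pixels is half the picture's height over the tangent of half this angle, whatever the lens; pixels are square), "cx", "cy" (the principal point, pixels), "pose" (4x4, takes a point from camera to world coordinates). Camera axes: x right, y down, z forward; pixel columns grow to the right and rows downward; lengths in m; the calibration is good to about 2 mm. A picture is of the moment at which its call begins: read the wrist's pose just before it. camera_info takes no time and is no camera call; for the wrist camera it gives the pose at the moment of the call.
- manip.hand_in(): hands the job in, once; it reports no verdict.
Trained networks look in the newest picture that a camera, given by its name, has taken for a name from the list of things; names that differ only in an ending like _2 or _b are one class to them, and where a whole thing is asked for, a point or a joint stands for the part that bears it (a point fixed in the world has none). Each returns a list of dicts, best first, with "confidence" (0 to 1); they miss things now and then, are a little off and sometimes report something else, mostly with a low value. They report only what shows in the picture. A call takes as long as a camera call.
- manip.regions_of(query, camera): "mask" (420x560 bool, what is visible of it) and "rect" ([left, top, right, bottom] in pixels, round what is visible of it).
- manip.pinpoint(query, camera): "pixel" ([row, column] in pixels: a listed point, or the origin of a listed thing).
The state is a dict: "clock": time; "joint_pos": joint angles; "joint_velocities": joint speeds; "tau": joint torques, N m; "position": TCP position; "ee_rot": TCP orientation; "ft_force": force on the tool from outside, world axes, zero at the start; "torque": the same for the moment, N m; "grip_width": opening from 0.0 (shut) to 1.0 (fully open).
Only numpy, scipy, OpenCV 4.12 (cv2) and the standard library are available. Lean on these libraries where they do the work, as an engineer would, in place of code of your own. Each camera call takes 0.05 s, during which the arm holds its last target.

## Working session

There is one attempt and no reset: what is moved stays moved. The work goes in short steps, Python scripts to look and compute and a tool call to move; the robot and the scene stay as the last step left them, time stands still between calls to the robot, and variables do not carry over. Pictures are saved under pics/ and viewed, and the job is handed in when it is done.

Besides the shell and the picture viewer there is one more tool, called after "Request:" by a JSON object that holds its "method" and its "body", one argument or row to a line. arm_command: Moves the arm, as the interface text tells. Its arguments: {"type":"object","properties":{"moves":{"type":"array","items":{"type":"array","items":{"type":"array","items":{"type":"number"}}}},"force":{"type":"number"}},"required":["moves"]}

```bash
mkdir -p pics; python3 - <<'E'
from workcell import manip
import cv2
o=manip.get_obs(); print(o)
for n in ["scene","top"]:
    im=manip.camera(n); cv2.imwrite(f"pics/{n}0.png",im[:,:,::-1])
    i=manip.camera_info(n); print(n,i)
E
```

```text
{'clock': 0.0, 'joint_pos': array([-1.13560624,  0.33287525, -0.06472382,  1.460953  ,  0.02158024,
        1.34989374, -0.08850257]), 'joint_velocities': array([ 0.00050988, -0.00051359,  0.00046044,  0.00074089, -0.00147919,
        0.00021649,  0.00029752]), 'tau': array([ 5.16837154e-04, -6.25454879e+01,  4.92070033e-02, -3.91586566e+01,
        1.62239018e-02,  1.00985711e-02, -3.61251159e-05]), 'position': array([0.27609096, 0.5604049 , 0.30310822]), 'ee_rot': array([ 0.15993387,  0.68876793, -0.1609279 ,  0.68856526]), 'ft_force': array([-0.18869679, -0.99226052, -0.5345071 ]), 'torque': array([ 0.01318954, -0.04646477,  0.01934144]), 'grip_width': 1.001332125347892}
scene {'vfov': 45.39183300075146, 'cx': 284.07849884161635, 'cy': 211.8832828330511, 'pose': array([[-0.46277272,  0.55688649, -0.68972374,  1.4960118 ],
       [ 0.88631347,  0.30560361, -0.34792941,  0.46312447],
       [ 0.01702487, -0.77232368, -0.63500101,  1.02322099],
       [ 0.        ,  0.        ,  0.        ,  1.        ]])}
top {'vfov': 53.34005695126708, 'cx': 274.7603467063996, 'cy': 210.2336260051622, 'pose': array([[-0.01272156, -0.98839016,  0.1514036 ,  0.32224566],
       [-0.99989051,  0.01371906,  0.00554552, -0.03249756],
       [-0.00755825, -0.15131647, -0.98845647,  1.27270622],
       [ 0.        ,  0.        ,  0.        ,  1.        ]])}
```

View pics/scene0.png

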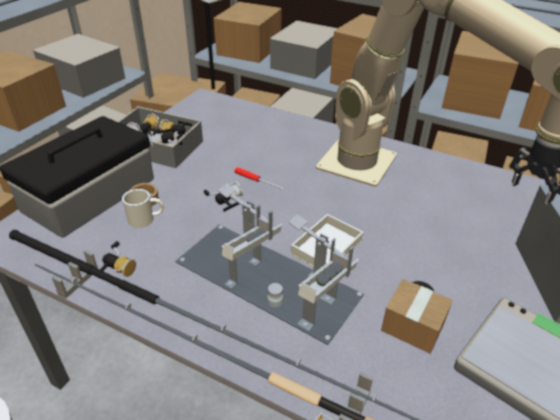

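View pics/top0.png

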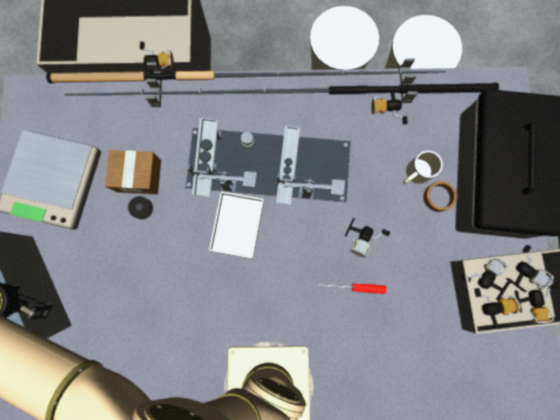

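```bash
cat > h.py <<'E'
from workcell import manip
import numpy as np, cv2
def ray(n,px,info=None):
    i=info or manip.camera_info(n); f=210/np.tan(np.radians(i['vfov']/2))
    T=np.array(i['pose']); r,c=px
    d=T[:3,:3]@np.array([(c-i['cx'])/f,(r-i['cy'])/f,1]); return T[:3,3],d
def onz(n,px,z,info=None):
    o,d=ray(n,px,info); return o+d*(z-o[2])/d[2]
def proj(n,p,info=None):
    i=info or manip.camera_info(n); f=210/np.tan(np.radians(i['vfov']/2))
    T=np.array(i['pose']); q=T[:3,:3].T@(np.array(p)-T[:3,3]); return np.array([i['cy']+f*q[1]/q[2],i['cx']+f*q[0]/q[2]])
E
python3 - <<'E'
from h import *
im=manip.camera("top"); cv2.imwrite("pics/top1.png",cv2.resize(im[90:270,160:420,::-1],None,fx=3,fy=3,interpolation=cv2.INTER_CUBIC))
hs=dict(tray=0,base=0,large_feeder=0,small_feeder=0,large_mouth=.062,small_mouth=.062,large_paddle=.165,small_paddle=.165,large_lead0_center=.1,large_lead2_center=.12,small_lead0_center=.1,jar=.006,reel=0,spool=0)
for n,z in hs.items():
    for r in manip.pinpoint(n,"top")[:2]:
        print(n,round(r['confidence'],2),np.round(r['pixel'],1),np.round(onz("top",r['pixel'],z),3))
E
```

```text
tray 0.72 [225.  236.1] [0.473 0.094 0.   ]
base 0.7 [165.6 268.1] [ 0.659 -0.006  0.   ]
large_feeder 0.77 [160.2 213.4] [0.679 0.165 0.   ]
large_feeder 0.32 [240.7 363.4] [ 0.42  -0.294  0.   ]
small_feeder 0.94 [167.1 288.2] [ 0.653 -0.069  0.   ]
large_mouth 0.74 [194.3 202.4] [0.558 0.187 0.062]
large_mouth 0.45 [142.7 251.4] [0.714 0.042 0.062]
small_mouth 0.79 [200.9 281.7] [ 0.535 -0.046  0.062]
large_paddle 0.81 [177.3 249.5] [0.583 0.041 0.165]
large_paddle 0.43 [178.1 290.2] [ 0.579 -0.069  0.165]
small_paddle 0.61 [186.2 337.1] [ 0.555 -0.195  0.165]
large_lead0_center 0.54 [170.6 202.1] [0.62  0.182 0.1  ]
large_lead0_center 0.19 [198.5 436. ] [ 0.529 -0.484  0.1  ]
large_lead2_center 0.47 [146.2 204.2] [0.687 0.173 0.12 ]
large_lead2_center 0.42 [184.7 336.1] [ 0.569 -0.199  0.12 ]
small_lead0_center 0.72 [187.5 337.9] [ 0.565 -0.207  0.1  ]
small_lead0_center 0.54 [178.2 287.4] [ 0.594 -0.063  0.1  ]
jar 0.71 [144.8 250.6] [0.725 0.048 0.006]
reel 0.71 [170.4 205.1] [0.646 0.191 0.   ]
reel 0.67 [176.3 246.9] [0.625 0.06  0.   ]
spool 0.6 [209.5 143.8] [0.525 0.379 0.   ]
spool 0.31 [226.3 232.4] [0.469 0.105 0.   ]
```

View pics/top1.png

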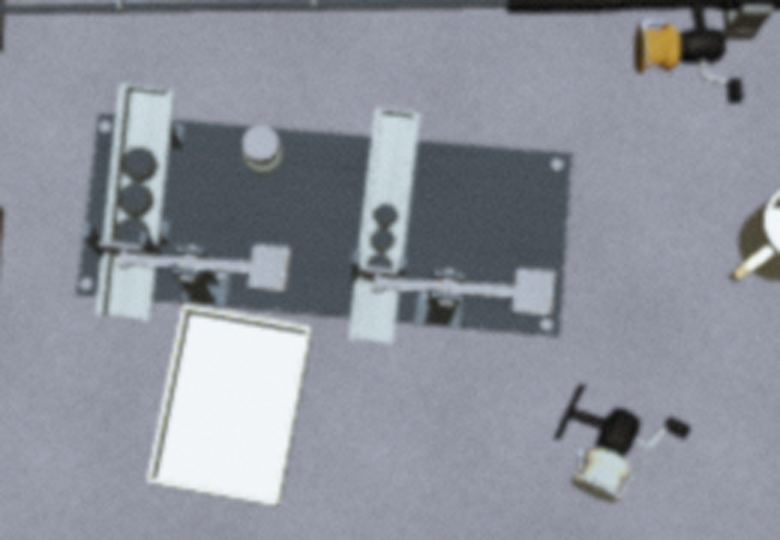

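```bash
python3 - <<'E'
from h import *
P=lambda x,y,z: onz("top",((y-1)/3+90,(x-1)/3+160),z)
B=np.array([P(*p,.006) for p in [(97,115),(572,153),(560,336),(78,296)]])
T=np.array([P(*p,.04) for p in [(183,305),(310,325),(278,505),(148,483)]])
for A in (B,T):
    print(np.round(A,3),A.mean(0).round(3),[np.linalg.norm(A[i]-A[(i+1)%4]).round(3) for i in range(4)])
    for i,j in((3,0),(2,1)): d=A[j]-A[i]; print("x-dir yaw",np.degrees(np.arctan2(d[1],d[0])).round(1))
    for i,j in((1,0),(2,3)): d=A[j]-A[i]; print("y-dir yaw",np.degrees(np.arctan2(-d[0],d[1])).round(1))
lip=[P(*p,.062) for p in((97,316),(151,320))]; print("Llip",np.round(lip,3),np.mean(lip,0).round(3))
lip=[P(*p,.062) for p in((349,338),(395,342))]; print("Slip",np.mean(lip,0).round(3))
p=[P(*p,.165) for p in((250,245),(291,247),(290,291),(250,288))]; print("pad",np.round(p,3),np.mean(p,0).round(3))
E
```

```text
[[ 0.783  0.233  0.006]
 [ 0.734 -0.266  0.006]
 [ 0.54  -0.246  0.006]
 [ 0.589  0.249  0.006]] [ 0.661 -0.007  0.006] [np.float64(0.501), np.float64(0.195), np.float64(0.497), np.float64(0.195)]
x-dir yaw -4.8
x-dir yaw -5.9
y-dir yaw -5.6
y-dir yaw -5.6
[[0.571 0.136 0.04 ]
 [0.549 0.009 0.04 ]
 [0.37  0.042 0.04 ]
 [0.393 0.169 0.04 ]] [0.471 0.089 0.04 ] [np.float64(0.129), np.float64(0.181), np.float64(0.13), np.float64(0.18)]
x-dir yaw -10.6
x-dir yaw -10.4
y-dir yaw -9.9
y-dir yaw -10.3
Llip [[0.557 0.218 0.062]
 [0.552 0.165 0.062]] [0.554 0.191 0.062]
Slip [ 0.529 -0.052  0.062]
pad [[0.6   0.059 0.165]
 [0.598 0.022 0.165]
 [0.557 0.023 0.165]
 [0.56  0.059 0.165]] [0.579 0.04  0.165]
```

```bash
cat >> h.py <<'E'
from scipy.spatial.transform import Rotation as R
def go(target,yaw=None):
    o=manip.get_obs(); M=R.from_quat(o['ee_rot']).as_matrix(); p=o['position']
    print("t",round(o['clock'],2),"pos",p.round(4),"F",o['ft_force'].round(1),"w",round(o['grip_width'],2),"yaw of tool y",np.degrees(np.arctan2(M[1,1],M[0,1])).round(1),"x axis",M[:,0].round(3),"j7",o['joint_pos'][6].round(2))
    d=M.T@(np.array(target)-p)/.025
    print("units tool xyz now",d.round(2))
    if yaw is not None:
        # turn about tool x (down): +turn decreases world yaw
        cur=np.degrees(np.arctan2(M[1,1],M[0,1])); t=-((yaw-cur+90)%180-90); print("turn",round(t,1))
        M2=M@R.from_rotvec([np.radians(t),0,0]).as_matrix(); print("units after turn",(M2.T@(np.array(target)-p)/.025).round(2)); print("y",M2[:,1].round(3),"z",M2[:,2].round(3))
E
python3 - <<'E'
from h import *
go([.455,-0.005,.25],-5.5)
E
```

```text
t 0.85 pos [0.2762 0.5607 0.3039] F [ 0.8 -0.1 -0.2] w 0.99 yaw of tool y 63.8 x axis [ 0.  0. -1.] j7 -0.09
units tool xyz now [  2.16 -17.14  16.41]
turn 69.3
units after turn [ 2.16  9.29 21.84]
y [ 0.995 -0.096  0.   ] z [-0.096 -0.995 -0.   ]
```

Request:
{"method": "arm_command", "body": {
  "moves": [
    [[0,0,0,1,3.5],[0,0,0,1,3.5],[0,0,0,1,3.5],[0,0,0,1,3.5],[0,0,0,1,3.5],[0,0,0,1,3.5],[0,0,0,1,3.5],[0,0,0,1,3.5],[0,0,0,1,3.5],[0,0,0,1,3.5],[0,0,0,1,3.5],[0,0,0,1,3.5]]
  ]
}}

```text
clock: 1.85
position: [0.483, 0.3492, 0.304]
ee_rot: [0.398, 0.584, -0.398, 0.584]
ft_force: [-0.1, 0.6, -0.2]
grip_width: 1.001
```

```bash
python3 - <<'E'
from h import *
go([.455,-0.005,.25],-5.5)
E
```

```text
t 1.85 pos [0.483  0.3492 0.304 ] F [-0.1  0.6 -0.2] w 1.0 yaw of tool y 21.4 x axis [ 0.  0. -1.] j7 -0.29
units tool xyz now [ 2.16 -6.21 12.78]
turn 26.9
units after turn [ 2.16  0.24 14.21]
y [ 0.995 -0.096  0.   ] z [-0.096 -0.995 -0.   ]
```

Request:
{"method": "arm_command", "body": {
  "moves": [
    [[0,0.2,0,0,6.7],[0,0.2,0,0,6.7],[0,0.2,0,0,6.7],[0,0.2,0,0,6.7],[0,0.2,0,1,0],[0,0.2,0,1,0],[0,0.2,0,1,0],[0,0.2,0,1,0],[0,0,0,1,0],[0,0,0,1,0],[0,0,0,1,0],[0,0,0,1,0]]
  ]
}}

```text
clock: 2.85
position: [0.464, 0.15, 0.2639]
ee_rot: [0.522, 0.477, -0.522, 0.477]
ft_force: [0.6, 0.8, 0.5]
grip_width: 0.999
```

Request:
{"method": "arm_command", "body": {
  "moves": [
    [[0,0,0,1,0],[0,0,0,1,0],[0,0,0,1,0],[0,0,0,1,0],[0,0,0,1,0],[0,0,0,1,0],[0,0,0,0,0],[0,0,0,0,0]]
  ]
}}

```text
clock: 3.52
position: [0.4508, 0.001, 0.264]
ee_rot: [0.523, 0.476, -0.522, 0.476]
ft_force: [0.1, 1.0, 0.0]
grip_width: 0.998
```

```bash
python3 - <<'E'
from h import *
go([.455,-0.007,.085],-5.5)
i=manip.camera_info("wrist"); im=manip.camera("wrist"); cv2.imwrite("pics/w1.png",im[:,:,::-1]); print(i['pose'].round(3),i['vfov'])
im=manip.camera("scene"); cv2.imwrite("pics/s1.png",cv2.resize(im[100:400,130:530,::-1],None,fx=2,fy=2))
E
```

```text
t 3.52 pos [0.4508 0.001  0.264 ] F [0.1 1.  0. ] w 1.0 yaw of tool y -5.3 x axis [ 0.     0.001 -1.   ] j7 -0.21
units tool xyz now [7.16 0.19 0.31]
turn 0.2
units after turn [7.16 0.2  0.31]
y [ 0.995 -0.096  0.   ] z [-0.096 -0.995 -0.001]
[[ 0.996 -0.088 -0.029  0.459]
 [-0.092 -0.943 -0.319  0.083]
 [ 0.001  0.32  -0.947  0.335]
 [ 0.     0.     0.     1.   ]] 64.14811682649012
```

View pics/w1.png

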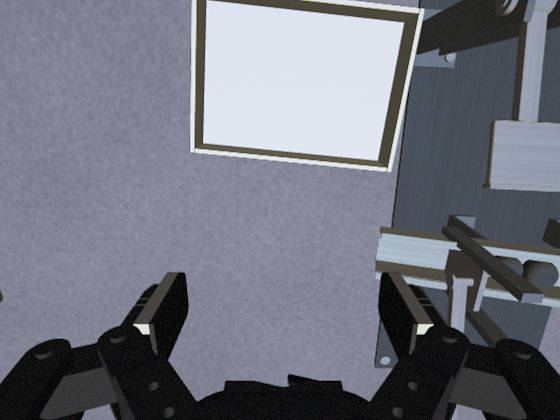

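View pics/s1.png

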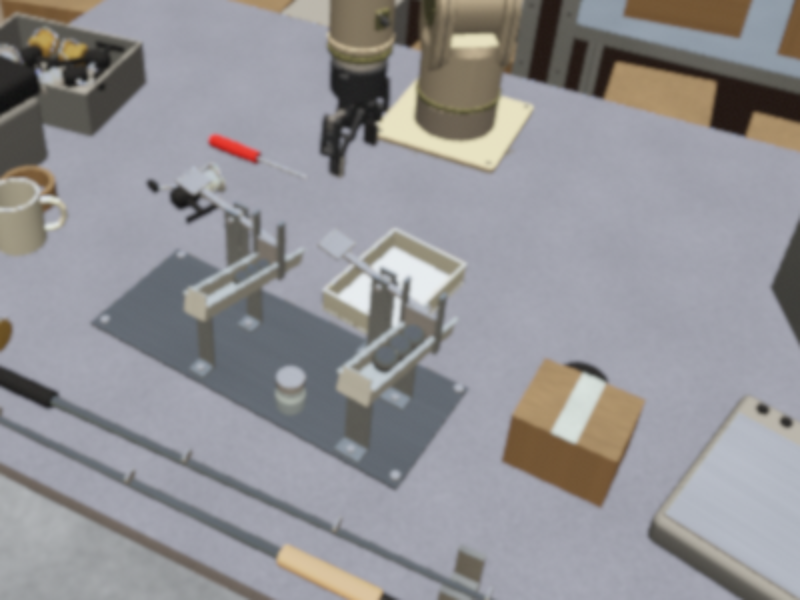

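Request:
{"method": "arm_command", "body": {
  "moves": [
    [[0,0.7,0,0.1,0],[0,0.8,0,0.1,0],[0,0.8,0,0.1,0],[0,0.8,0,0,0],[0,0.8,0,0,0],[0,0.8,0,0,0],[0,0.8,0,0,0],[0,0.8,0,0,0],[0,0.8,0,0,0],[0,0,0,0,0],[0,0,0,0,0]]
  ]
}}

```text
clock: 4.53
position: [0.4501, -0.0041, 0.086]
ee_rot: [-0.521, -0.478, 0.522, -0.477]
ft_force: [0.0, 0.2, 0.7]
grip_width: 1.001
```

```bash
python3 - <<'E'
from h import *
go([.455,0.11,.085],-5.5)
im=manip.camera("wrist"); cv2.imwrite("pics/w2.png",im[:,:,::-1])
E
```

```text
t 4.53 pos [ 0.4501 -0.0041  0.086 ] F [0.  0.2 0.7] w 1.0 yaw of tool y -5.0 x axis [-0.002 -0.001 -1.   ] j7 -0.05
units tool xyz now [ 0.04 -0.2  -4.57]
turn 0.5
units after turn [ 0.04 -0.24 -4.56]
y [ 0.995 -0.096 -0.002] z [-0.096 -0.995  0.001]
```

View pics/w2.png

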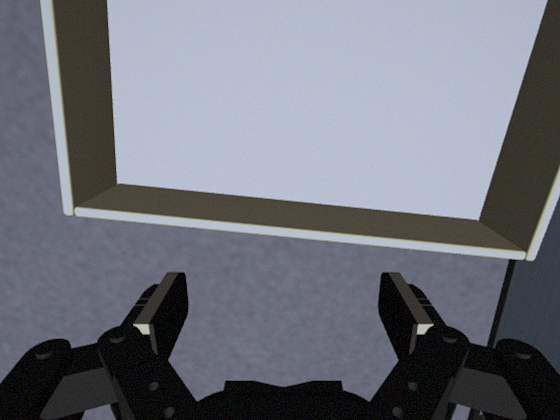

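Request:
{"method": "arm_command", "body": {
  "moves": [
    [[0,0,-0.03,-0.3,0],[0,0,-0.03,-0.3,0],[0,0,-0.03,-0.3,0],[0,0,-0.03,-0.3,0],[0,0,-0.03,-0.3,0],[0,0,-0.03,-0.3,0],[0,0,-0.03,-0.3,0],[0,0,-0.03,-0.3,0],[0,0,-0.03,-0.3,0],[0,0,-0.03,-0.3,0],[0,0,-0.03,-0.3,0],[0,0,0,0,0]]
  ]
}}

```text
clock: 5.58
position: [0.4494, 0.0802, 0.0863]
ee_rot: [0.521, 0.478, -0.521, 0.478]
ft_force: [0.1, 0.3, -1.0]
grip_width: 1.001
```

```bash
python3 - <<'E'
from h import *
go([.455,0.121,.085],-5.5)
im=manip.camera("wrist"); cv2.imwrite("pics/w3.png",im[:,:,::-1])
im=manip.camera("top"); cv2.imwrite("pics/top3.png",cv2.resize(im[90:270,160:420,::-1],None,fx=3,fy=3,interpolation=cv2.INTER_CUBIC))
E
```

```text
t 5.58 pos [0.4494 0.0802 0.0863] F [ 0.1  0.3 -1. ] w 1.0 yaw of tool y -4.9 x axis [-0.     0.001 -1.   ] j7 -0.24
units tool xyz now [ 0.05  0.08 -1.64]
turn 0.6
units after turn [ 0.05  0.07 -1.64]
y [ 0.995 -0.096 -0.   ] z [-0.096 -0.995 -0.001]
```

View pics/w3.png

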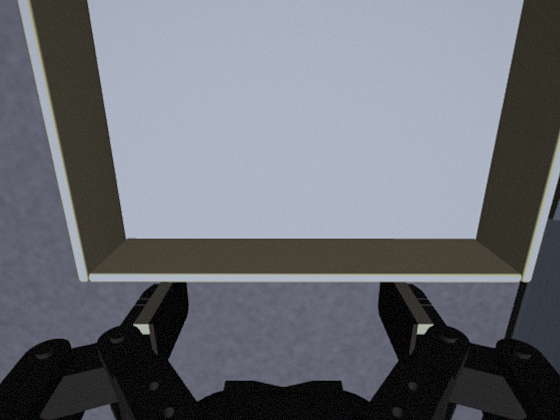

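View pics/top3.png

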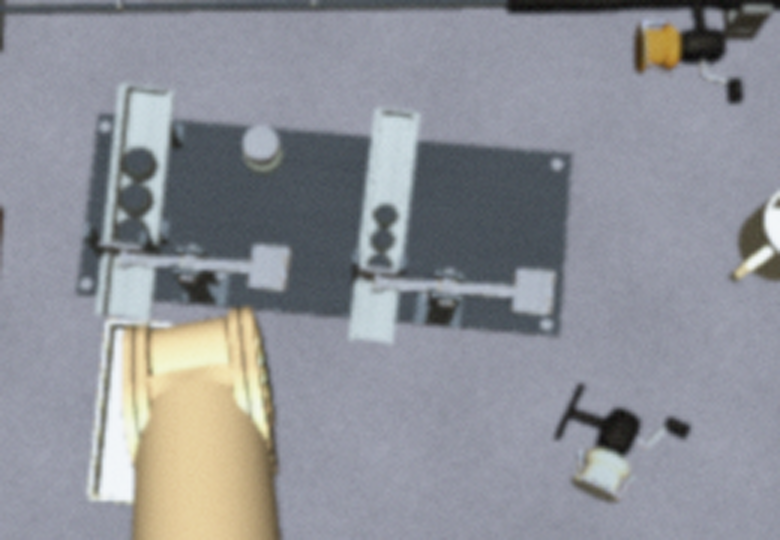

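```bash
python3 - <<'E'
from h import *
P=lambda x,y,z: onz("top",((y-1)/3+90,(x-1)/3+160),z)
a=P(107,320,.04);b=P(88,500,.04);print(a.round(3),b.round(3))
d=(a-b)/np.linalg.norm(a-b); n=np.array([-d[1],d[0],0]); c=(a+b)/2-.065*n; print(np.linalg.norm(a-b),c.round(3),np.degrees(np.arctan2(d[1],d[0])))
m=np.array([.556,.189,0])-c; print("mouth in tray",m@d,m@n)
E
```

```text
[0.557 0.212 0.04 ] [0.378 0.228 0.04 ]
0.17972777219271352 [0.461 0.155 0.04 ] -5.028405622685184
mouth in tray 0.09132217824780806 0.04168956419229557
```

Request:
{"method": "arm_command", "body": {
  "moves": [
    [[0,0,0.06,-0.17,0],[0,0,0.06,-0.17,0],[0,0,0.06,-0.17,0],[0,0,0.06,-0.17,0],[0,0,0.06,-0.17,0],[0,0,0.06,-0.17,0],[0,0,0.06,-0.17,0],[0,0,0.06,-0.17,0],[0,0,0.06,-0.17,0],[0,0,0.06,-0.17,0],[0,0,0,0,0]]
  ]
}}

```text
clock: 6.6
position: [0.4687, 0.1204, 0.0865]
ee_rot: [0.522, 0.478, -0.521, 0.478]
ft_force: [0.1, 0.4, 0.7]
grip_width: 0.998
```

```bash
python3 - <<'E'
from h import *
go([.455,0.121,.085],-5.5)
im=manip.camera("top"); cv2.imwrite("pics/top4.png",cv2.resize(im[90:270,160:420,::-1],None,fx=3,fy=3,interpolation=cv2.INTER_CUBIC))
im=manip.camera("wrist"); cv2.imwrite("pics/w4.png",im[:,:,::-1])
E
```

```text
t 6.6 pos [0.4687 0.1204 0.0865] F [0.1 0.4 0.7] w 1.0 yaw of tool y -5.0 x axis [ 0.001  0.001 -1.   ] j7 -0.3
units tool xyz now [ 0.06 -0.55  0.02]
turn 0.5
units after turn [ 0.06 -0.55  0.03]
y [ 0.995 -0.096  0.001] z [-0.096 -0.995 -0.001]
```

View pics/top4.png

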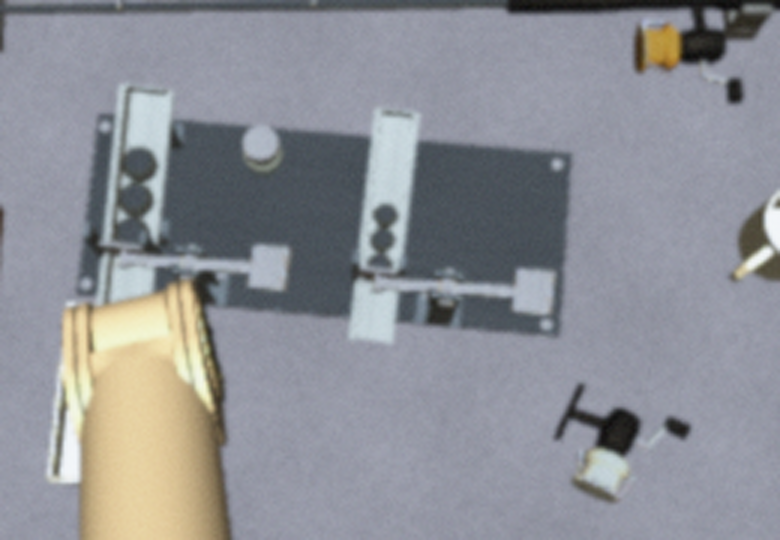

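View pics/w4.png

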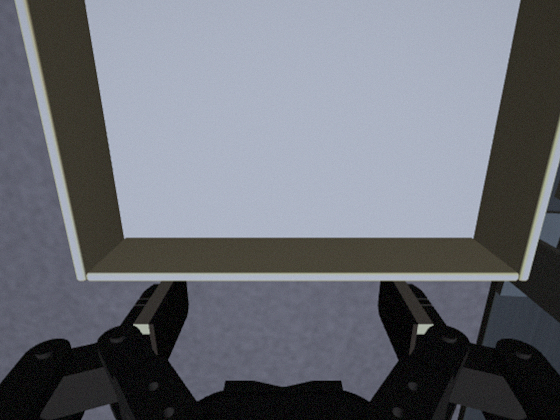

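Request:
{"method": "arm_command", "body": {
  "moves": [
    [[0,0,0,0.3,0],[0,0,-0.1,0.5,0],[0,-0.8,-0.2,0.5,0],[0,-1,-0.2,0.5,0],[0.5,-1,0,0.5,0],[1,-1,0,0.5,0],[1,-1,0,0,0],[1,-1,0,0,0],[1,-1,0,0,0],[1,-1,0,0,0],[1,0,0,0,0],[1,0,0,0,0]]
  ]
}}

```text
clock: 7.7
position: [0.4498, 0.0495, 0.2823]
ee_rot: [0.523, 0.477, -0.521, 0.477]
ft_force: [-0.1, -0.1, -0.1]
grip_width: -0.001
```

```bash
python3 - <<'E'
from h import *
go([.582,0.042,.27],-5.5)
im=manip.camera("top"); cv2.imwrite("pics/top5.png",cv2.resize(im[90:270,160:420,::-1],None,fx=3,fy=3,interpolation=cv2.INTER_CUBIC))
print(manip.camera_info("wrist")["pose"].round(3))
im=manip.camera("wrist"); cv2.imwrite("pics/w5.png",im[:,:,::-1])
E
```

```text
t 7.7 pos [0.4498 0.0495 0.2823] F [-0.1 -0.1 -0.1] w -0.0 yaw of tool y -5.1 x axis [ 0.002  0.002 -1.   ] j7 -0.32
units tool xyz now [ 0.5   5.29 -0.17]
turn 0.4
units after turn [ 0.5   5.29 -0.21]
y [ 0.995 -0.096  0.002] z [-0.096 -0.995 -0.002]
[[ 0.996 -0.084 -0.028  0.458]
 [-0.088 -0.944 -0.319  0.132]
 [ 0.001  0.32  -0.947  0.352]
 [ 0.     0.     0.     1.   ]]
```

View pics/top5.png

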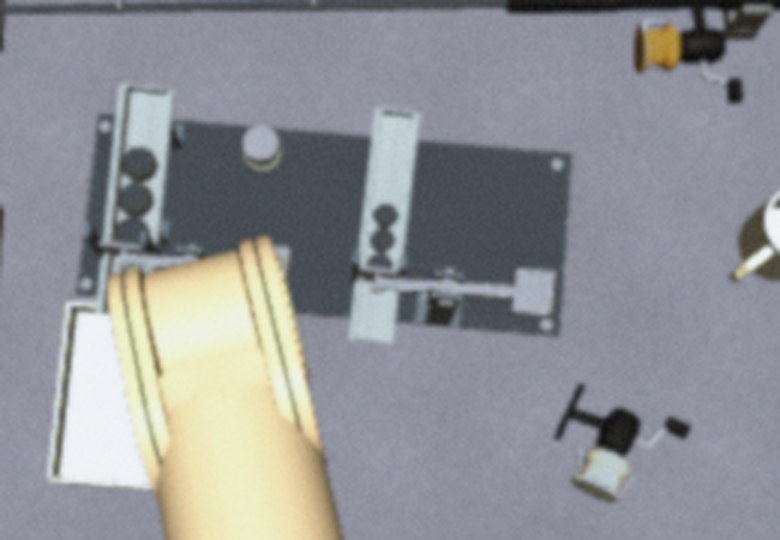

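View pics/w5.png

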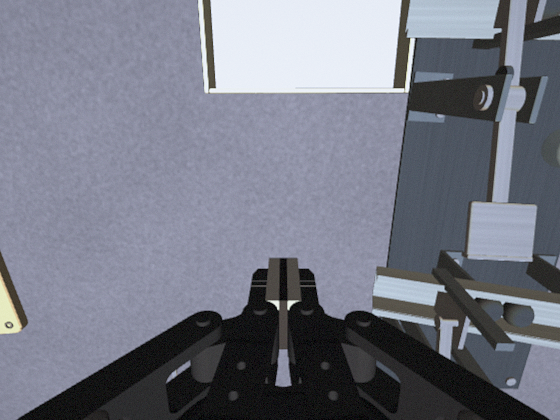

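```bash
python3 - <<'E'
from h import *
P=lambda x,y,z: onz("top",((y-1)/3+90,(x-1)/3+160),z)
a=P(67,302,.04);b=P(48,482,.04)
d=(a-b)/np.linalg.norm(a-b); n=np.array([-d[1],d[0],0]); c=(a+b)/2-.065*n; print(np.linalg.norm(a-b),c.round(3),np.degrees(np.arctan2(d[1],d[0])))
m=np.array([.556,.189,0])-c; print("mouth in tray",m@d,m@n)
i=manip.camera_info("wrist")
print("pad",[onz("wrist",p,.165,i).round(4) for p in ((202,470),(205,536),(262,534),(258,468))],onz("wrist",(232,502),.165,i))
print("tray right corners",[onz("wrist",p,.04,i).round(4) for p in ((92,207),(92,409))])
print("lip",[onz("wrist",p,.062,i).round(4) for p in ((37,409),(38,496))])
for r in manip.pinpoint("large_paddle","wrist")[:2]: print(r, onz("wrist",r['pixel'],.165,i))
E
```

```text
0.18049361540377093 [0.48  0.196 0.04 ] -4.740831116896474
mouth in tray 0.07606107136613222 -0.00022758831845656697
pad [array([0.5609, 0.0628, 0.165 ]), array([0.5996, 0.0575, 0.165 ]), array([0.604 , 0.0196, 0.165 ]), array([0.5629, 0.026 , 0.165 ])] [0.58178876 0.0418757  0.165     ]
tray right corners [array([0.3909, 0.1393, 0.04  ]), array([0.5677, 0.1236, 0.04  ])]
lip [array([0.5586, 0.165 , 0.062 ]), array([0.6261, 0.1583, 0.062 ])]
{'pixel': [231.5, 502.0], 'confidence': 0.95} [0.58174936 0.04220652 0.165     ]
```

Request:
{"method": "arm_command", "body": {
  "moves": [
    [[1,0,0.8,0,0],[1,0,0.9,0,0],[1,0,0.9,0,0],[1,0,0.9,0,0],[1,0,0.9,-0.1,0],[1,0,0.9,-0.1,0],[1,0.4,0,0,0],[1,0.4,0,0,0],[1,0,0,0,0],[1,0,0,0,0]]
  ]
}}

```text
clock: 8.68
position: [0.5808, 0.0438, 0.2601]
ee_rot: [-0.521, -0.478, 0.522, -0.477]
ft_force: [-0.1, -0.1, -0.5]
grip_width: 0.001
```

```bash
python3 - <<'E'
from h import *
go([.582,0.042,.195],-5.5)
im=manip.camera("wrist"); cv2.imwrite("pics/w6.png",im[:,:,::-1])
im=manip.camera("scene"); cv2.imwrite("pics/s6.png",cv2.resize(im[150:350,160:430,::-1],None,fx=2.9,fy=2.9,interpolation=cv2.INTER_CUBIC))
E
```

```text
t 8.68 pos [0.5808 0.0438 0.2601] F [-0.1 -0.1 -0.5] w 0.0 yaw of tool y -5.0 x axis [-0.003 -0.    -1.   ] j7 -0.12
units tool xyz now [2.61 0.06 0.07]
turn 0.5
units after turn [2.61 0.06 0.07]
y [ 0.995 -0.096 -0.003] z [-0.096 -0.995  0.001]
```

View pics/w6.png

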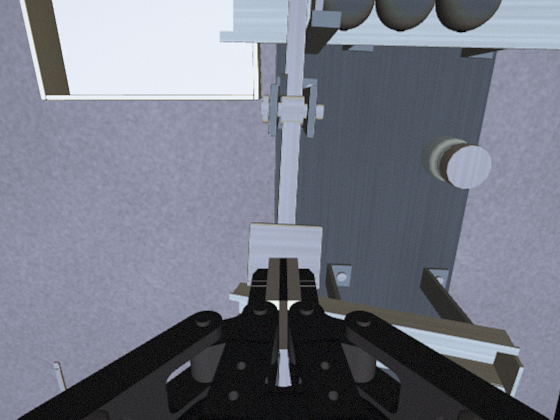

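View pics/s6.png

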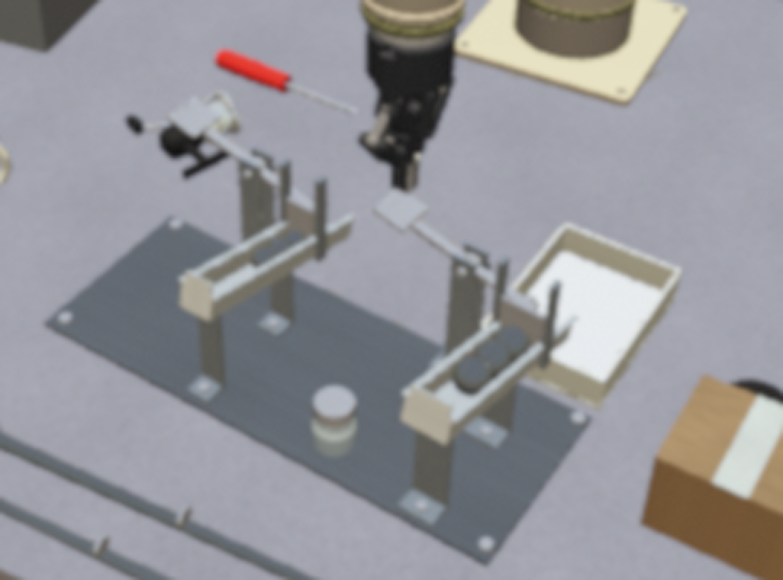

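Request:
{"method": "arm_command", "body": {
  "moves": [
    [[1,0.3,0,0,0],[1,0.4,0,0,0],[1,0.4,0,0,0],[1,0.4,0,0,0],[1,0.4,0,0,0],[1,0.4,0,0,0],[1,0.3,0,0,0],[1,0.05,0,0,0],[1,0,0,0,0],[1,0,0,0,0]]
  ]
}}

```text
clock: 9.62
position: [0.5826, 0.043, 0.1984]
ee_rot: [0.523, 0.477, -0.521, 0.477]
ft_force: [-15.5, -4.3, 38.2]
grip_width: -0.0
```

```bash
python3 - <<'E'
from h import *
go([.582,0.042,.195],-5.5)
im=manip.camera("scene"); cv2.imwrite("pics/s7.png",cv2.resize(im[150:350,160:430,::-1],None,fx=2.9,fy=2.9,interpolation=cv2.INTER_CUBIC))
E
```

```text
t 9.62 pos [0.5826 0.043  0.1984] F [-15.5  -4.3  38.2] w -0.0 yaw of tool y -5.1 x axis [ 0.002  0.001 -1.   ] j7 -0.09
units tool xyz now [ 0.14 -0.02  0.04]
turn 0.4
units after turn [ 0.14 -0.02  0.04]
y [ 0.995 -0.096  0.002] z [-0.096 -0.995 -0.001]
```

View pics/s7.png

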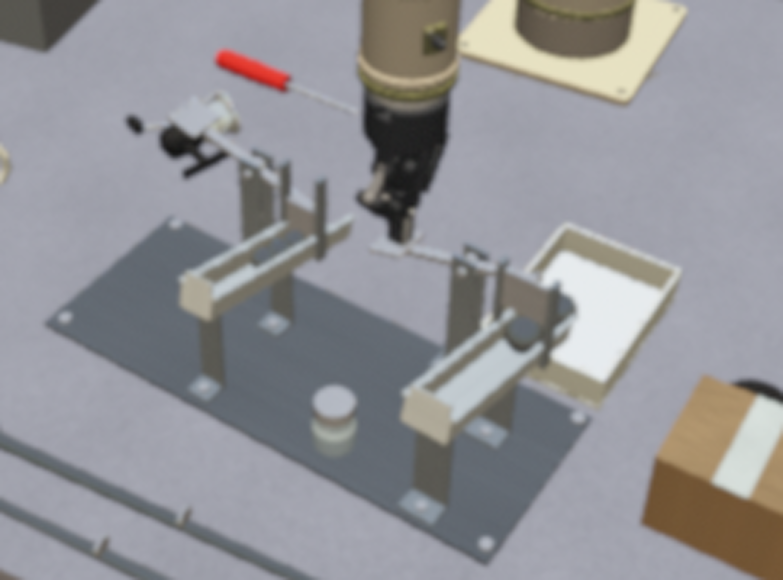

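Request:
{"method": "arm_command", "body": {
  "moves": [
    [[1,-0.02,0,0,0],[1,0,0,0,0],[1,0,0,0,0],[1,0,0,0,0],[1,0,0,0,0],[1,0,0,0,0],[1,0,0,0,0],[1,0,0,0,0],[1,0,0,0,0],[1,0,0,0,0],[1,0,0,0,0],[1,0,0,0,0]]
  ]
}}

```text
clock: 10.67
position: [0.5826, 0.0429, 0.1985]
ee_rot: [0.522, 0.477, -0.521, 0.478]
ft_force: [-12.1, -4.0, 34.1]
grip_width: 0.001
```

```bash
python3 - <<'E'
from h import *
go([.582,0.042,.195],-5.5)
im=manip.camera("scene"); cv2.imwrite("pics/s8.png",cv2.resize(im[150:350,160:430,::-1],None,fx=2.9,fy=2.9,interpolation=cv2.INTER_CUBIC))
E
```

```text
t 10.67 pos [0.5826 0.0429 0.1985] F [-12.1  -4.   34.1] w 0.0 yaw of tool y -5.1 x axis [ 0.002  0.001 -1.   ] j7 -0.09
units tool xyz now [ 0.14 -0.02  0.04]
turn 0.4
units after turn [ 0.14 -0.02  0.04]
y [ 0.995 -0.096  0.002] z [-0.096 -0.995 -0.001]
```

View pics/s8.png

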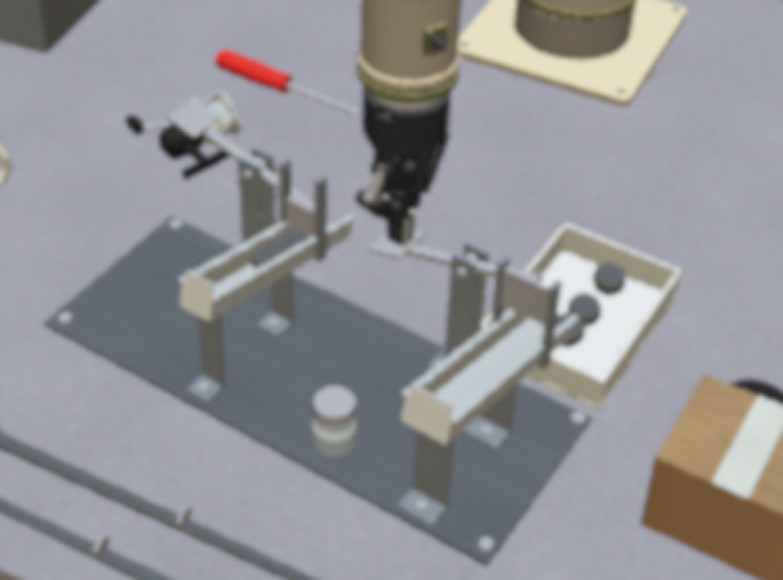

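Request:
{"method": "arm_command", "body": {
  "moves": [
    [[1,0,0,0,0],[1,0,0,0,0],[1,0,0,0,0],[1,0,0,0,0],[1,-0.4,0,0,0],[1,-0.6,0,0,0],[1,-0.8,0,0,0],[1,-0.8,0,0,0],[1,-0.8,0,0,0],[1,-0.8,0,0,0],[1,-0.8,0,0,0],[1,-0.5,0,0,0]]
  ]
}}

```text
clock: 11.72
position: [0.5823, 0.044, 0.3342]
ee_rot: [0.522, 0.477, -0.521, 0.478]
ft_force: [1.0, 0.5, -0.7]
grip_width: 0.0
```

Request:
{"method": "arm_command", "body": {
  "moves": [
    [[1,0,-0.6,0.5,0],[1,0,-0.9,0.9,0],[1,0,-0.9,0.9,0],[1,0,-0.9,0.9,0],[1,0,-0.9,0.9,0],[1,0,0,0.9,0],[1,0,0,0.9,0],[1,0,0,0.9,0],[1,0,0,0,0],[1,0,0,0,0],[1,0,0,0,0],[1,0,0,0,0]]
  ]
}}

```text
clock: 12.72
position: [0.4627, -0.1151, 0.3327]
ee_rot: [-0.521, -0.478, 0.521, -0.478]
ft_force: [0.0, 0.0, 0.1]
grip_width: -0.004
```

```bash
python3 - <<'E'
from h import *
go([.582,0.042,.195],-5.5)
im=manip.camera("scene"); cv2.imwrite("pics/s9.png",cv2.resize(im[150:350,160:430,::-1],None,fx=2.9,fy=2.9,interpolation=cv2.INTER_CUBIC))
im=manip.camera("top"); cv2.imwrite("pics/top9.png",cv2.resize(im[90:270,160:420,::-1],None,fx=3,fy=3,interpolation=cv2.INTER_CUBIC))
E
```

```text
t 12.72 pos [ 0.4627 -0.1151  0.3327] F [0.  0.  0.1] w -0.0 yaw of tool y -4.9 x axis [-0.001  0.    -1.   ] j7 0.04
units tool xyz now [ 5.51  4.21 -6.67]
turn 0.6
units after turn [ 5.51  4.15 -6.71]
y [ 0.995 -0.096 -0.001] z [-0.096 -0.995 -0.   ]
```

View pics/s9.png

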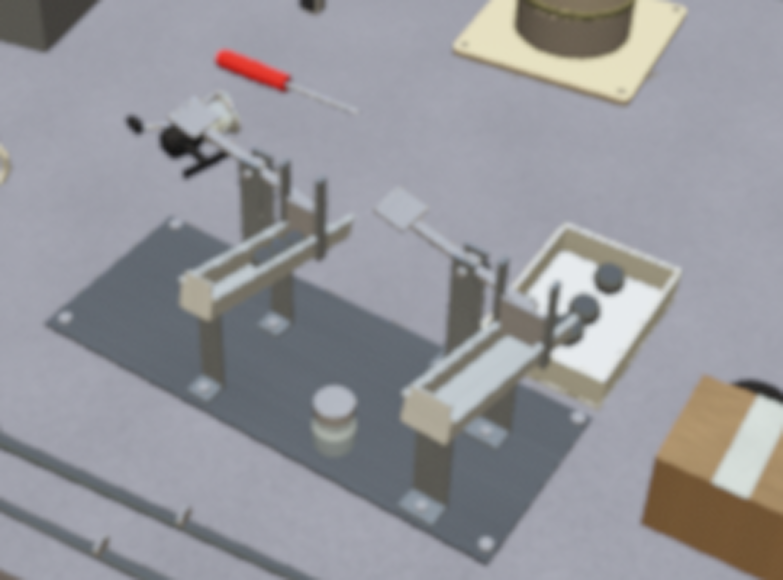

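View pics/top9.png

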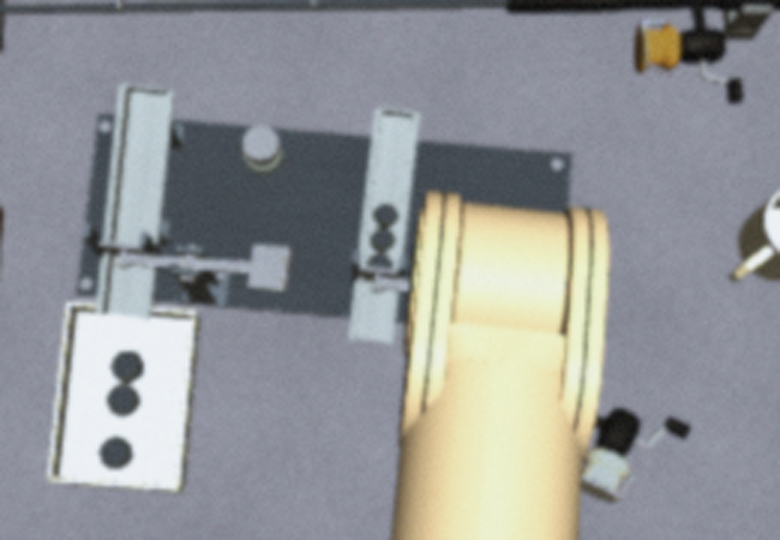

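All three leads lie in the tray (at (128,366), (123,400) and (116,453) in the enlarged top view). The paddle is back up and the gate is down. The leads sit at the same pixels in both scene pictures, so they look still. The small leads and the other items have not moved.

```bash
python3 - <<'E'
from h import *
a=manip.camera("top").astype(int); b=manip.camera("top").astype(int)
print(abs(a-b)[180:260,170:235].mean())
print(manip.hand_in())
E
```

```text
1.5451923076923078
the job is handed in; nothing more can be done
None
```

I pushed the tray under the larger feeder's outlet, pressed that feeder's paddle, and all three 34 mm leads rolled into the tray. The job is handed in at about 13 s of the 64 s allowed; the hand-in reported no verdict.

- **Tray:** I pushed it along the counter with the open fingers, keeping it flat. The outlet lip ended at about x = 0.076 m, y = 0.000 m in the tray frame, inside the required ranges.
- **Paddle:** I pressed it with the closed fingers down to its stop. The measured force was about 38 N, then 34 N, and I held it there for about 1.5 s.
- **After letting go:** The pictures show the paddle back up, the large gate down and the three leads inside the tray walls at the same positions as in the picture before release.
- **Everything else:** The three small leads and their gate look untouched, as do the jar, reel, screwdriver and carton where the pictures show them. The arm was clear of everything, reading about 0 N.

I judged the gates only by eye, since I had no direct reading of their joint positions. I did not check the spool, tape and mug closely in the last pictures, but the arm never went near them. None of my checks failed or disagreed.

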